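# Bolt the ring clamp and pump it up on the ring block

### The arm

A 6-joint arm with a two-finger parallel gripper is mounted at the origin on the work surface. World frame = base frame: x ahead of the robot, y to its left, z up, the work surface at z = 0. Lengths are in m, angles in rad, forces in N, time in s.
With the tool pointing down it reaches from about 0.275 to 0.85 m from the base axis. Payload 19 kg.
Tool frame: the origin (TCP) lies at the very end of the fingers, on their centre line; the grasp point (between the pads) lies manip.grip_depth behind it (manip.grip_depth is the distance from the TCP to the grasp point, in m); z points along the fingers, y is the direction in which the jaws open and shut (so a half turn about z gives the same grasp; the last joint's range is limited). The gripper opens to 85 mm and grips with 20 to 120 N. Pads are 22 mm wide; open, the fingers measure 114 mm over their backs; the gripper's body (76 mm by 85 mm) begins 54 mm behind the grasp point. The pads swing forward as they close: fully open they stand 13 mm farther back than shut.
Start: joints at [1.093, 0.15, 1.437, -0, 1.554, -0.134], TCP at [0.194, 0.541, 0.231] pointing down, gripper open.
Joint ranges: [-2.8, 2.8], [-0.68, 2.1], [0.12, 2.68], [-1.39, 4.53], [0.16, 2.79], [-2.81, 2.81]. Speed limits (rad/s): [1.89, 1.89, 2.22, 3.01, 3.01, 3.01].

### API

Orientations are given as [roll, pitch, yaw] about the fixed x, y, z axes, in that order (R = Rz(yaw) Ry(pitch) Rx(roll)).
In Python, from bench import manip gives the robot as it stands.
- The arm moves only by the tool step_arm, never from a script. Its argument "steps" is a list of rows, each a list of 3 entries, a list of its own where there are three numbers: the shift along the tool's x, y, z in units of 40 mm (1.0 is 40 mm), then the turn about the tool's z in units of 10 degrees (1.0 is 10 degrees), then the closure, from 0 (fully open) to 1 (shut). A call has 1 to 12 rows; each row is the pose to reach, as a shift and turn from the pose commanded when the call began, along the tool's axes at that moment; what a row does not reach only later rows make up. A row lasts 1/8 s, in which the tool goes at most 62.5 mm and 10.7 degrees, less where a joint would pass 70% of its speed; a pose out of reach is approached as far as the arm can. A call with a gripper value outside its range is refused whole. The fingers move at their own pace and stop on an object; "squeeze" is the grip in N (left out, the last holds). Time passes only in rows, so rows that repeat a pose let the fingers close. It gives the time, the measured TCP pose, the force and the opening at its end, in the units of the state.
- manip.observe(): the state, without advancing time (a new reading comes with each control period).
- manip.grab_frame(name): name is "side" or "top"; returns a dict with "img" (400x640x3 uint8, red, green, blue), "range_z" (400x640 float32, m along the optical axis (not along the pixel's ray), 0 where there is no reading), "fx", "fy", "cx", "cy" (pixels), "origin" and "attitude" of the camera in the world. Camera axes: x right, y up, looking along -z (the intrinsics and any distortion apply to the point x, -y, -z); pixel columns grow to the right and rows downward; lengths in m; the calibration is good to about 2 mm. A picture is of the moment at which its call begins.
- manip.hand_in(): hands the job in, once; it reports no verdict.
The state is a dict: "t": time; "joints": joint angles; "dq": joint speeds; "effort": joint torques, N m; "tcp_pos": TCP position; "ee_rot": TCP orientation; "wrist_force": force on the tool from outside, world axes, zero at the start; "torque": the same for the moment, N m; "finger_gap": finger opening in m.
Only numpy, scipy, OpenCV 4.12 (cv2) and the standard library are available. Lean on these libraries where they do the work, as an engineer would, in place of code of your own. Each camera call takes 0.05 s, during which the arm holds its last target.

### The job

Slide the barrel bolt of the ring clamp fully home into its keeper, then pump the clamp's trigger until the jaw pad has pushed the wooden ring block up against the bolt and grips it firmly, with the pad's spring pressed in by about a third to a half of its travel and never nearly flat, which would crush the soft block. Finish while still holding the trigger squeezed. Let the trigger do the work (do not push the jaw or the block by hand), and leave the other tools where they lie.

Things in the scene. Friction and masses are not known exactly. Their poses are not given: they have to be found in the camera images.
- clamp: The ring clamp, screwed to the bench: steel base 12 mm thick, 355 mm long along its y, 90 mm wide. Origin at bench height, z up. The toothed bar lies along y at x = 0 and advances to +y. From -y to +y: fixed handle post, trigger (on a grey housing, top at z 60 mm), sprung jaw, block, bolt (rod along x at y = 130, z = 32 mm). Only post, trigger, knob and ring rise above z = 60 mm.
- handle_grip (a point): Centre of the fixed wooden handle post at a good height to squeeze (120 mm above the bench). The post is 14 mm thick along the clamp's y, 26 mm wide along x, its top 142 mm above the bench. At rest 55 mm over the post's back and the trigger's front (32 mm of air between them).
- trigger_front (a point): Middle of the trigger's front (+y) face, 120 mm above the bench at rest. The trigger is an upright dark steel lever, 9 mm thick along y, 22 mm wide along x, from its pivot 66 mm above the bench up to 144 mm. Squeezed fully, this point moves 19 mm towards the handle post (clamp -y). Squeeze it against the post or push it from the front.
- trigger (a joint): Trigger angle, rad: 0 released, 0.36 fully squeezed (stop). Sprung back; takes 4 N at its point when light, 10 to 20 N when it drives the jaw. Ratchet: each full squeeze moves the jaw on by about 8 mm (the first one 1 to 10 mm): about 2 mm of lost motion, then 28 mm per rad. Let it come back below 0.03 before the next squeeze; a brake keeps the jaw where it is meanwhile.
- bar (a joint): Travel of the toothed bar and jaw in m, growing towards the bolt. Usually starts at 0.042 to 0.062; with the block against the bolt, the pad meets it at about 0.079. It cannot be drawn back.
- pad (a joint): How far the jaw's spring pad is pressed in, in m: 0 free, 0.030 flat. Its coil spring is 0.5 N per mm, so 0.010 means a grip of 5 N on the block; over 0.026 the block is crushed. Pushing the loose block along presses it in by under 3 mm.
- pad_face: The black rubber face of the sprung pad in front of the jaw, 32 mm wide, 30 mm high, seen in front of a steel coil spring; axes as the clamp's.
- pad_front (a point): Middle of the pad's front (+y) face, 32 mm above the bench; it presses on the block.
- jaw: The dark steel jaw on the bar's front end (36 x 12 x 34 mm) with the spring and pad that it carries. Not to be pushed by hand.
- block: The loose ring block of soft pale wood, 32 mm (x) by 40 mm (y) by 36 mm high, with a ring and its stone standing in the top (up to 19 mm higher). It lies on the base plate between pad and bolt. Origin at the centre of its underside. Not to be pushed by hand.
- bolt (a joint): Travel of the barrel bolt in m: 0 fully drawn (knob far out at clamp +x), 0.066 fully home in its keeper (hard stop). Slides towards clamp -x with about 3 N and stays where it is left.
- bolt_knob (a point): Centre of the bolt's round steel knob, a 22 mm ball 84 mm above the bench on an upright 10 mm stem; pinch it from above or push it along clamp -x.
- bolt_tip (a point): Tip of the bolt's 14 mm round rod.
- keeper (a point): Mouth of the brass keeper that takes the bolt's tip, on the bolt's axis at clamp x = -26 mm; fully home the tip stands 12 mm inside it.
- trigger_lever: The trigger's lever; origin at its pivot (66 mm above the bench), its z along the lever.
- flat_file: Bystander: flat file 250 mm long, 22 mm high, wooden handle.
- needle_file: Bystander: needle file 175 mm long, lying beside the clamp.
- mandrel: Bystander: upright tapered steel ring mandrel, 150 mm high on a 70 mm foot.
- hammer: Bystander: bench hammer, lying.
- tweezers: Bystander: steel tweezers 120 mm long, lying.
- flux_jar: Bystander: glass jar 44 mm across, 45 mm high, standing beside the clamp.
- stone_dish: Bystander: white dish 80 mm across, 22 mm high.

How it is judged:
By the outcome, as a careful person would: the job done as asked, in the order asked, and still so for the second after the job is handed in, while the arm keeps its last pose, push and grip.
It also fails if it takes over 43 s, if anything falls off the work surface, if the arm or the gripper's body presses on something with over 40 N, if the wrist force passes 120 N, or if a joint passes its speed limit or range.

## Working session

There is one attempt and no reset: what is moved stays moved. The work goes in short steps, Python scripts to look and compute and a tool call to move; the robot and the scene stay as the last step left them, time stands still between calls to the robot, and variables do not carry over. Pictures are saved under pics/ and viewed, and the job is handed in when it is done.

Besides the shell and the picture viewer there is one more tool, called after "Request:" by a JSON object that holds its "api" and its "payload". step_arm: Moves the arm, as the interface text tells. Its arguments: {"type":"object","properties":{"steps":{"type":"array","items":{"type":"array"}},"squeeze":{"type":"number"}},"required":["steps"]}

```bash
ls; mkdir -p pics; python3 - <<'E'
from bench import manip
import cv2,numpy as np
print(manip.grip_depth)
for n in("side","top"):
    f=manip.grab_frame(n); cv2.imwrite(f"pics/{n}0.png",f["img"][:,:,::-1]); np.savez(f"{n}0.npz",**f)
    print(n,f["fx"],f["fy"],f["cx"],f["cy"],f["origin"],f["attitude"],[k for k in f])
print(manip.observe())
E
```

```text
pics
0.0187
side 364.7373790356847 364.7373790356847 323.013934063466 194.12892944721506 [-0.02560047 -0.60002449  0.73941886] [ 0.93339741  0.00321417 -0.78074192] ['img', 'range_z', 'fx', 'fy', 'cx', 'cy', 'origin', 'attitude']
top 362.23134388703215 362.23134388703215 313.4253654590697 199.6430272545544 [0.47124401 0.02207919 0.96163637] [ 0.15489744 -0.02807212 -1.56190965] ['img', 'range_z', 'fx', 'fy', 'cx', 'cy', 'origin', 'attitude']
{'t': 0.1, 'joints': array([ 1.09300789e+00,  1.50927215e-01,  1.43788329e+00, -1.74095124e-05,
        1.55383135e+00, -1.34006878e-01]), 'dq': array([ 0.00046059,  0.00052351, -0.00283748,  0.00088626, -0.00058498,
        0.00045494]), 'effort': array([ 4.49730796e-03, -7.14383411e+01, -5.71787775e+01, -1.38235960e-04,
        7.28872445e-03,  7.64883248e-05]), 'tcp_pos': array([0.19373671, 0.54116229, 0.2307825 ]), 'ee_rot': array([-3.14055053e+00, -1.22929970e-04,  2.79781133e+00]), 'wrist_force': array([ 0.34419477, -0.5228161 , -0.5718622 ]), 'torque': array([ 0.00827749, -0.02276892, -0.02661308]), 'finger_gap': 0.08539515132819903}
```

View pics/side0.png

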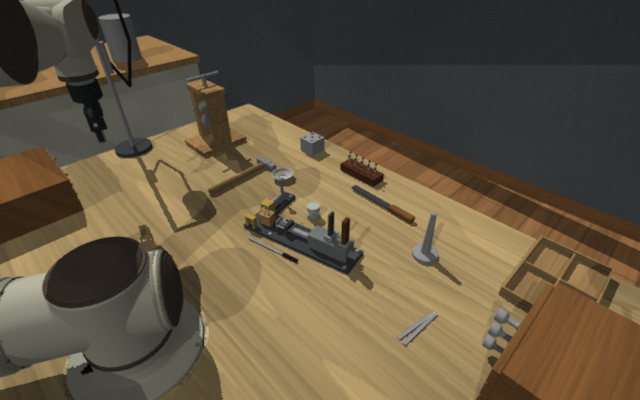

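View pics/top0.png

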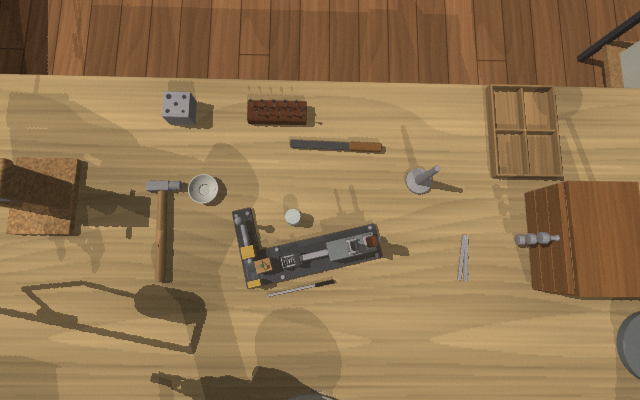

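```bash
cat > h.py <<'E'
import numpy as np,cv2
from scipy.spatial.transform import Rotation as R
def load(n): return dict(np.load(n+".npz"))
def cam(f): return R.from_euler('xyz',f["attitude"]).as_matrix(),f["origin"]
def ray(f,u,v):
    M,o=cam(f); d=M@np.array([(u-f["cx"])/f["fx"],-(v-f["cy"])/f["fy"],-1.0]); return o,d
def onz(f,u,v,z):
    o,d=ray(f,u,v); return o+d*(z-o[2])/d[2]
def pt(f,u,v):
    o,d=ray(f,u,v); return o+d*float(f["range_z"][int(round(v)),int(round(u))])
def proj(f,p):
    M,o=cam(f); q=M.T@(np.asarray(p)-o); return np.array([f["cx"]+f["fx"]*q[0]/-q[2],f["cy"]-f["fy"]*q[1]/-q[2]])
def cloud(f):
    M,o=cam(f); h,w=f["range_z"].shape; u,v=np.meshgrid(np.arange(w),np.arange(h)); z=f["range_z"]
    d=np.stack([(u-f["cx"])/f["fx"],-(v-f["cy"])/f["fy"],-np.ones_like(z)],-1)*z[...,None]
    return d@M.T+o
def tri(fa,a,fb,b):
    o1,d1=ray(fa,*a);o2,d2=ray(fb,*b)
    s=np.linalg.lstsq(np.stack([d1,-d2],1),o2-o1,rcond=None)[0]
    p,q=o1+d1*s[0],o2+d2*s[1]; return (p+q)/2,np.linalg.norm(p-q)
def crop(f,name,x0,y0,x1,y1,k):
    cv2.imwrite(name,cv2.resize(f["img"][y0:y1,x0:x1,::-1],None,fx=k,fy=k,interpolation=cv2.INTER_NEAREST))
E
python3 - <<'E'
from h import *
t=load("top0");s=load("side0")
crop(t,"pics/t0c.png",220,195,390,305,4.7)
crop(s,"pics/s0c.png",235,175,375,280,5.5)
for n,f in(("t",t),("s",s)):
    z=f["range_z"]; print(n,(z>0).mean())
E
```

```text
t 0.9959453125
s 0.9958984375
```

View pics/t0c.png

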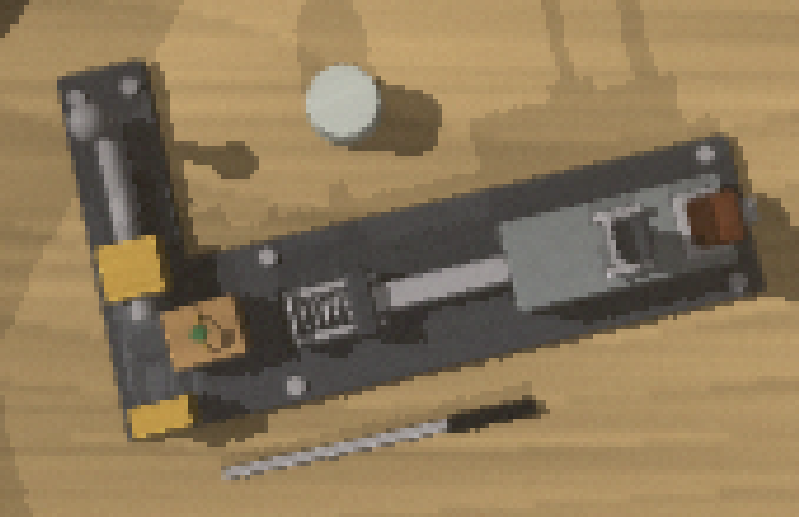

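View pics/s0c.png

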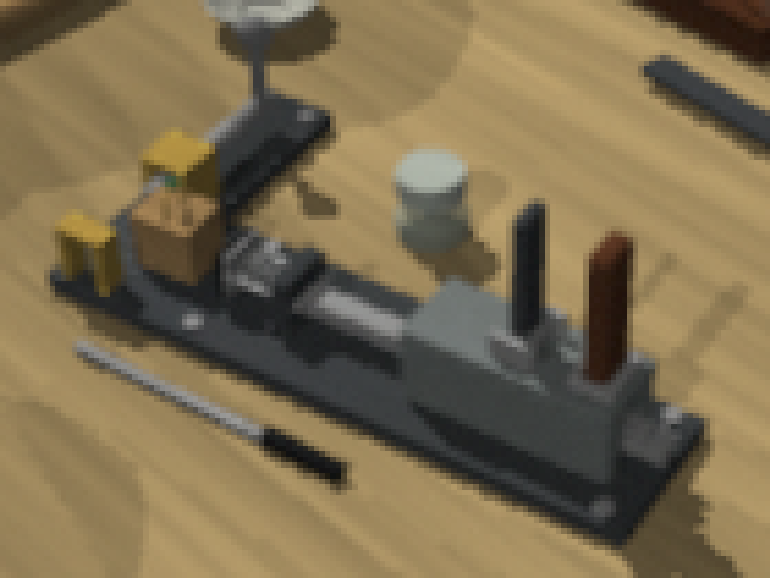

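```bash
python3 - <<'E'
from h import *
np.set_printoptions(precision=4,suppress=True)
t=load("top0");s=load("side0");C=cloud(t);D=cloud(s)
T=lambda x,y:(220+(x+.5)/4.7-.5,195+(y+.5)/4.7-.5)
S=lambda x,y:(235+(x+.5)/5.5-.5,175+(y+.5)/5.5-.5)
sc={}
for n,p in dict(a=(268,257),b=(295,385),c=(705,153),d=(738,283)).items():
    sc[n]=onz(t,*T(*p),0.0125); print(n,sc[n],pt(t,*T(*p)))
print("side scr b",onz(s,*S(192,321),.0125),"d",onz(s,*S(601,508),.0125))
ax=(sc['a']+sc['b'])/2-(sc['c']+sc['d'])/2; yaw=np.arctan2(ax[1],ax[0])-np.pi/2; print("yaw",yaw,np.linalg.norm(ax))
for n,f,c in(("t",t,C),("s",s,D)):
    m=(c[...,2]>.075)&(c[...,2]<.2)&(c[...,0]>.3)&(c[...,0]<.55)&(c[...,1]>-.2)&(c[...,1]<.3)
    k,l=cv2.connectedComponents(m.astype(np.uint8))
    for i in range(1,k):
        q=c[l==i]; v,u=np.where(l==i)
        if len(q)>2: print(n,i,len(q),u.mean(),v.mean(),q.min(0),q.max(0),np.median(q,0))
print("knob tri",tri(t,T(85,122),s,S(258,8)))
print("post top",tri(t,T(714,215),s,S(613,238)))
print("trig top",tri(t,T(632,236),s,S(532,206)))
E
```

```text
a [0.4883 0.0909 0.0125] [0.4883 0.0909 0.0131]
b [0.4194 0.0746 0.0125] [0.4197 0.0742 0.018 ]
c [ 0.5484 -0.1519  0.0125] [ 0.5482 -0.1516  0.0141]
d [ 0.4765 -0.1692  0.0125] [ 0.4765 -0.1691  0.0128]
side scr b [0.4182 0.074  0.0125] d [ 0.4754 -0.1691  0.0125]
yaw 0.236348091857016 0.2502387849906346
t 1 14 238.5 223.42857142857142 [0.5463 0.1708 0.0815] [0.5492 0.1866 0.0926] [0.5483 0.1781 0.0883]
t 2 121 372.10743801652893 240.91735537190084 [ 0.4955 -0.1476  0.0752] [ 0.5205 -0.1303  0.1448] [ 0.5068 -0.1353  0.1382]
t 3 78 354.14102564102564 244.53846153846155 [ 0.4871 -0.104   0.075 ] [ 0.5139 -0.0909  0.1451] [ 0.4992 -0.0944  0.1358]
s 1 21 280.1904761904762 181.47619047619048 [0.541  0.1657 0.0755] [0.5499 0.1818 0.0927] [0.5459 0.1725 0.0856]
s 2 149 330.99328859060404 223.45637583892616 [ 0.4841 -0.1077  0.0753] [ 0.5073 -0.0952  0.1441] [ 0.49   -0.1038  0.1128]
s 3 182 345.6758241758242 229.65934065934067 [ 0.4917 -0.1529  0.0753] [ 0.5182 -0.1376  0.1424] [ 0.4989 -0.1481  0.115 ]
knob tri (array([0.5547, 0.1775, 0.0995]), np.float64(0.0032469225132779386))
post top (array([ 0.5105, -0.1347,  0.1395]), np.float64(0.006374227079385768))
trig top (array([ 0.4995, -0.0941,  0.1416]), np.float64(0.005064431468577702))
```

```bash
python3 - <<'E'
from h import *
s=load("side0");t=load("top0")
crop(s,"pics/s0k.png",240,160,340,220,8)
crop(t,"pics/t0k.png",225,200,285,290,6.5)
E
```

```text
(no output)
```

View pics/s0k.png

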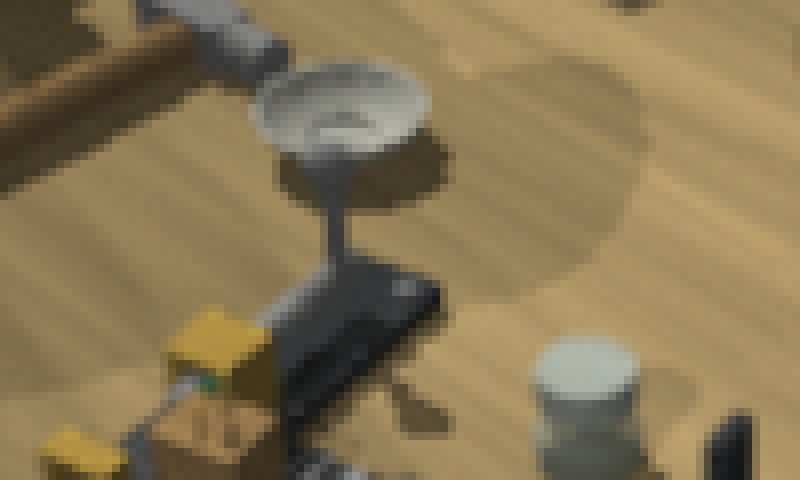

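View pics/t0k.png

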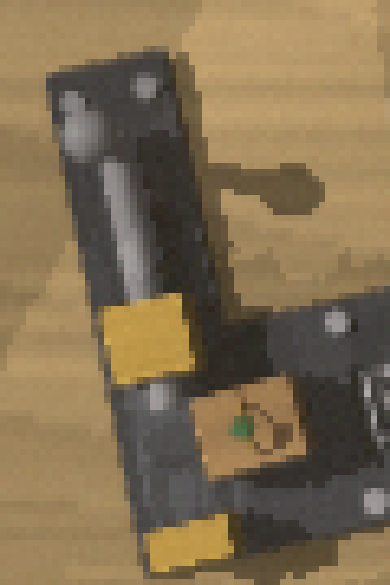

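```bash
python3 - <<'E'
from h import *
np.set_printoptions(precision=4,suppress=True)
s=load("side0");t=load("top0")
ut=(225+82.5/6.5-.5,200+133.5/6.5-.5); us=(240+336/8-.5,160+148/8-.5)
K,e=tri(t,ut,s,us); print("knob",K,e,onz(t,*ut,.084),onz(s,*us,.084))
yaw=.2363;X=np.array([np.cos(yaw),np.sin(yaw)]);Y=np.array([-X[1],X[0]])
# axes from colour: post top (brown, z>.13), trigger top
C=cloud(t);D=cloud(s)
def cl(p): 
    o=np.array([.4832,-.0389]); d=np.asarray(p)[:2]-o; return np.array([d@X,d@Y])
for n,c in(("t",C),("s",D)):
  m=(c[...,2]>.132)&(c[...,2]<.16)&(c[...,0]>.45)&(c[...,0]<.55)&(c[...,1]>-.2)&(c[...,1]<0)
  k,l=cv2.connectedComponents(m.astype(np.uint8))
  for i in range(1,k):
    q=c[l==i][:,:2]; q=np.array([cl(p) for p in q]); print(n,len(q),q.min(0),q.max(0),q.mean(0))
  # mid height side faces
  m=(c[...,2]>.09)&(c[...,2]<.132)&(c[...,0]>.45)&(c[...,0]<.55)&(c[...,1]>-.2)&(c[...,1]<0)
  k,l=cv2.connectedComponents(m.astype(np.uint8))
  for i in range(1,k):
    q=c[l==i][:,:2]; q=np.array([cl(p) for p in q]); print(n,"mid",len(q),q.min(0),q.max(0),np.median(q,0))
print("knob cl",cl(onz(t,*ut,.084)),cl(onz(s,*us,.084)))
for p in((.4883,.0909),(.4194,.0746),(.5484,-.1519),(.4765,-.1692)): print(cl(p))
E
```

```text
knob [0.5568 0.1807 0.0895] 0.002787402776222274 [0.5562 0.1826 0.084 ] [0.5628 0.1864 0.084 ]
t 72 [-0.0118 -0.1108] [ 0.0133 -0.0964] [ 0.0004 -0.1027]
t 42 [-0.0095 -0.0652] [ 0.0116 -0.0556] [ 0.0009 -0.0595]
t mid 36 [-0.0105 -0.0999] [ 0.0136 -0.0963] [ 0.001  -0.0969]
t mid 22 [-0.0078 -0.0575] [ 0.0112 -0.0553] [ 0.0019 -0.0558]
s 36 [-0.0137 -0.0681] [ 0.0092 -0.0588] [-0.0044 -0.0642]
s 50 [-0.0173 -0.1138] [ 0.0084 -0.1017] [-0.0053 -0.1085]
s mid 86 [-0.0138 -0.0681] [ 0.0082 -0.0584] [-0.0098 -0.0662]
s mid 97 [-0.0161 -0.1139] [ 0.0089 -0.1019] [-0.0121 -0.1117]
knob cl [0.1228 0.1982] [0.1301 0.2004]
[0.0353 0.125 ]
[-0.0355  0.1253]
[ 0.0369 -0.1251]
[-0.037  -0.1251]
```

Request:
{"api": "step_arm", "payload": {"steps": [[[-6.2, -2.4, 0], -1.6, 1], [[-12.4, -4.8, 0], -3.3, 1], [[-12.4, -4.8, 0], -3.3, 1], [[-12.4, -4.8, 0], -3.3, 1], [[-12.4, -4.8, 0], -3.3, 1], [[-12.4, -4.8, 0], -3.3, 1], [[-12.4, -4.8, 0], -3.3, 1], [[-12.4, -4.8, 0], -3.3, 1], [[-12.4, -4.8, 1], -3.3, 1], [[-12.4, -4.8, 2], -3.3, 1], [[-12.4, -4.8, 3], -3.3, 1], [[-12.4, -4.8, 3], -3.3, 1]]}}

```text
t: 1.6
tcp_pos: [0.5946, 0.1929, 0.1083]
ee_rot: [3.141, -0.006, -2.91]
wrist_force: [-0.2, 0.2, 1.0]
finger_gap: -0.0
```

```bash
cat > look.py <<'E'
import sys; from bench import manip; from h import *
np.set_printoptions(precision=4,suppress=True)
n=sys.argv[1]
for c in("top","side"):
    f=manip.grab_frame(c); np.savez(c+n+".npz",**f)
t=load("top"+n);s=load("side"+n)
a=cv2.resize(t["img"][195:305,220:390,::-1],None,fx=4.6,fy=4.6,interpolation=cv2.INTER_NEAREST)
cv2.imwrite(f"pics/t{n}.png",a)
b=cv2.resize(s["img"][165:275,235:375,::-1],None,fx=5.4,fy=5.4,interpolation=cv2.INTER_NEAREST)
cv2.imwrite(f"pics/s{n}.png",b)
o=manip.observe(); print(o["t"],o["tcp_pos"],o["ee_rot"],o["wrist_force"],o["finger_gap"])
E
python3 look.py 1
```

```text
1.7 [0.5964 0.1935 0.1126] [-3.1415  0.0007 -2.9092] [0.2928 0.195  0.8256] 7.204527466316266e-05
```

View pics/s1.png

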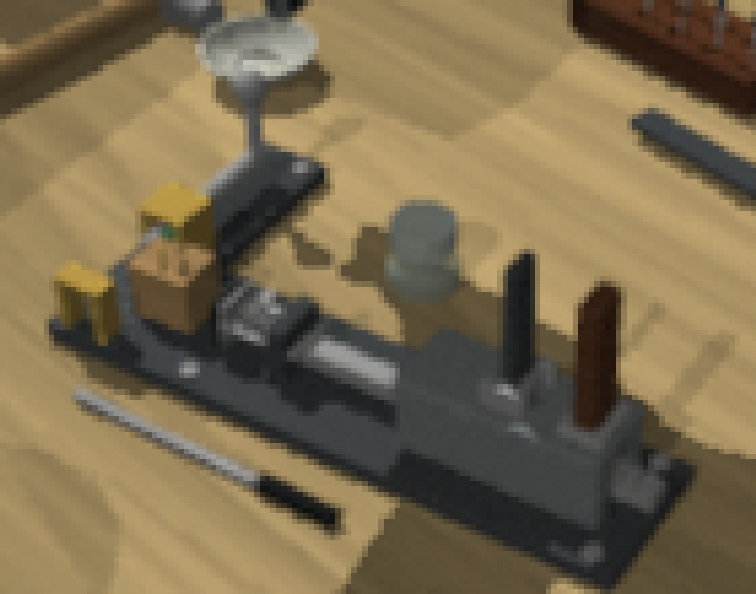

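View pics/t1.png

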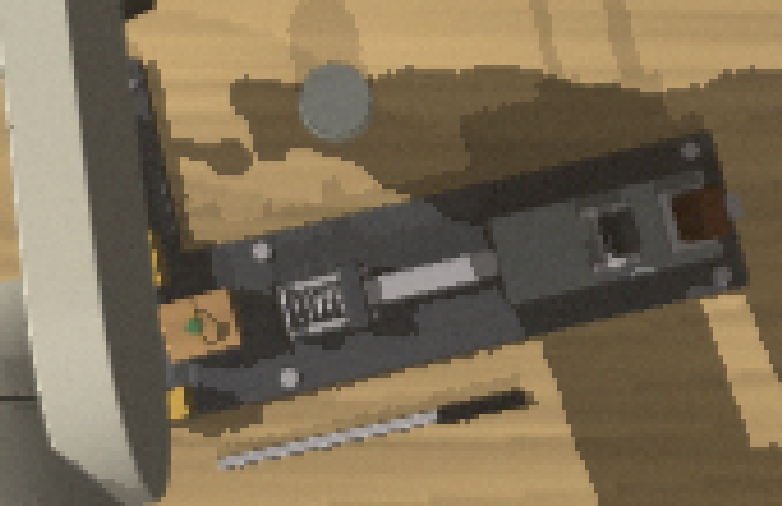

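Request:
{"api": "step_arm", "payload": {"steps": [[[0, 0, 0.9], 0, 1], [[0, 0, 0.9], 0, 1], [[0.2, 0, 0.9], 0, 1], [[0.4, 0, 0.9], 0, 1], [[0.6, 0, 0.9], 0, 1], [[0.8, 0, 0.9], 0, 1], [[1.0, 0, 0.9], 0, 1], [[1.2, 0, 0.9], 0, 1], [[1.4, 0, 0.9], 0, 1], [[1.6, 0, 0.9], 0, 1], [[1.7, 0, 0.9], 0, 1], [[1.75, 0, 0.9], 0, 1]]}}

```text
t: 3.2
tcp_pos: [0.5277, 0.1772, 0.0753]
ee_rot: [-3.141, -0.0, -2.909]
wrist_force: [3.1, 0.1, 1.1]
finger_gap: 0.0
```

```bash
python3 look.py 2
```

```text
3.3 [0.5277 0.1772 0.0752] [-3.1415 -0.0006 -2.9094] [-0.1325  0.3603  0.1404] -6.145221815712337e-05
```

View pics/s2.png

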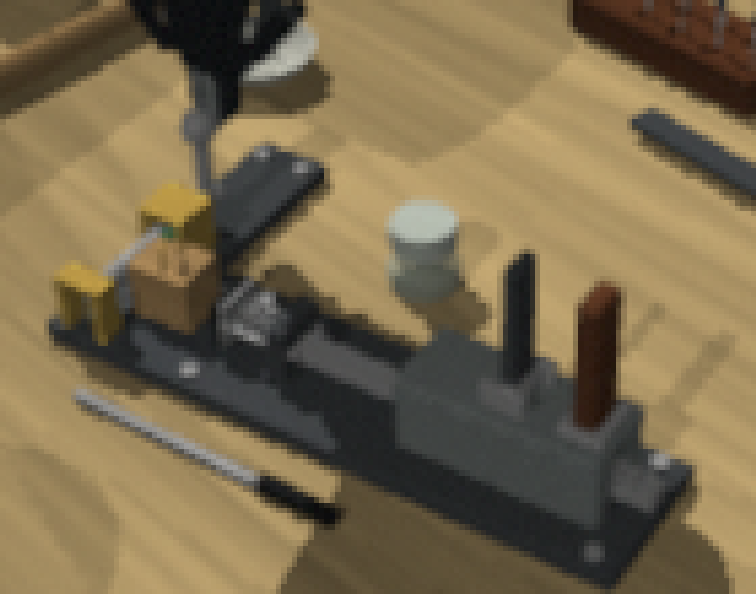

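Request:
{"api": "step_arm", "payload": {"steps": [[[0.05, 0, 0], 0, 1], [[0.1, 0, 0], 0, 1], [[0.15, 0, 0], 0, 1], [[0.2, 0, 0], 0, 1]]}}

```text
t: 3.8
tcp_pos: [0.5207, 0.1755, 0.0755]
ee_rot: [-3.142, 0.002, -2.909]
wrist_force: [15.5, 3.9, -5.3]
finger_gap: 0.0003
```

Request:
{"api": "step_arm", "payload": {"steps": [[[0.05, 0, 0], 0, 1], [[0.1, 0, 0], 0, 1]]}}

```text
t: 4.05
tcp_pos: [0.52, 0.1754, 0.076]
ee_rot: [3.141, 0.009, -2.91]
wrist_force: [44.8, 13.5, -22.6]
finger_gap: 0.0003
```

Request:
{"api": "step_arm", "payload": {"steps": [[[-0.4, 0, 0], 0, 1], [[-0.6, 0, 0], 0, 1], [[-0.6, 0, -2], 0, 0.5], [[-0.6, -0.5, -3.4], 0, 0], [[2.05, -7.3, -3.4], 0, 0], [[2.05, -7.3, -3.4], 0, 0], [[2.05, -7.3, -3.4], 0, 0], [[2.05, -7.3, -3.4], 0, 0], [[2.05, -7.3, -3.4], 0, 0], [[2.05, -7.3, -3.4], 0, 0], [[2.05, -7.3, -3.4], 0, 0]]}}

```text
t: 5.42
tcp_pos: [0.5034, -0.1282, 0.2111]
ee_rot: [3.141, -0.001, -2.91]
wrist_force: [0.2, -0.3, 0.5]
finger_gap: 0.0855
```

```bash
python3 look.py 3
```

```text
5.525 [ 0.5037 -0.1275  0.2112] [ 3.1413 -0.0003 -2.9083] [0.2111 0.3804 0.6231] 0.08533813309830328
```

View pics/s3.png

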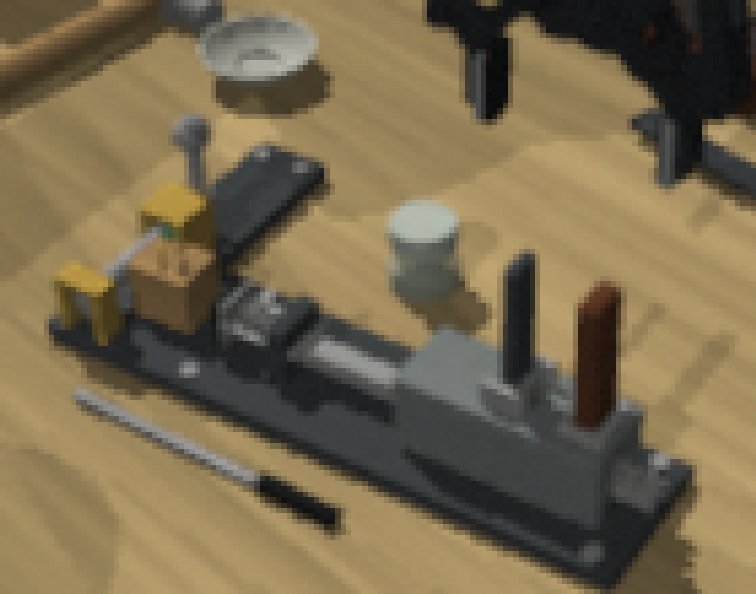

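View pics/t3.png

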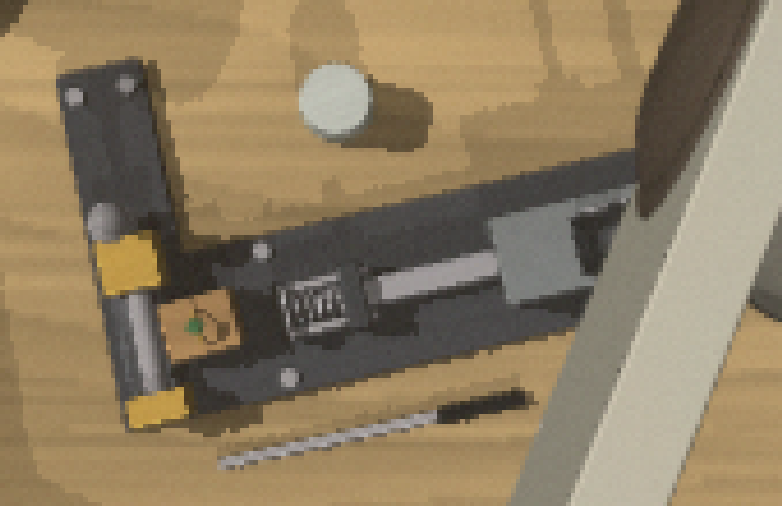

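```bash
python3 - <<'E'
from h import *
np.set_printoptions(precision=4,suppress=True)
t=load("top3");s=load("side3")
X=np.array([np.cos(.2363),np.sin(.2363)]);Y=np.array([-X[1],X[0]]);o=np.array([.4832,-.0389])
cl=lambda p:np.array([(p[:2]-o)@X,(p[:2]-o)@Y])
T=lambda x,y:(220+(x+.5)/4.6-.5,195+(y+.5)/4.6-.5)
S=lambda x,y:(235+(x+.5)/5.4-.5,165+(y+.5)/5.4-.5)
k=onz(t,*T(107,222),.084); print("knob",cl(k),cl(onz(s,*S(190,131),.084)),tri(t,T(107,222),s,S(190,131)))
f=S(488,110);g=S(668,175)
C=cloud(t); C2=np.stack([(C[...,:2]-o)@X,(C[...,:2]-o)@Y,C[...,2]],-1)
# profile along bar: for |x|<12mm, points by y
m=(abs(C2[...,0])<.016)&(C2[...,1]>.03)&(C2[...,1]<.215)&(C2[...,2]<.08)
q=C2[m]; 
for y in np.arange(.04,.215,.004):
    z=q[(q[:,1]>=y)&(q[:,1]<y+.004)]
    if len(z): print("%.3f n%d z med %.3f max %.3f"%(y,len(z),np.median(z[:,2]),z[:,2].max()))
E
```

```text
knob [0.066  0.1957] [0.0633 0.1951] (array([0.5011, 0.1675, 0.082 ]), np.float64(0.001292730689706234))
0.040 n19 z med 0.031 max 0.034
0.044 n19 z med 0.016 max 0.035
0.048 n21 z med 0.015 max 0.035
0.052 n19 z med 0.015 max 0.034
0.056 n19 z med 0.030 max 0.035
0.060 n21 z med 0.012 max 0.036
0.064 n18 z med 0.023 max 0.036
0.068 n21 z med 0.031 max 0.036
0.072 n20 z med 0.044 max 0.050
0.076 n20 z med 0.048 max 0.050
0.080 n22 z med 0.048 max 0.050
0.084 n16 z med 0.044 max 0.049
0.088 n22 z med 0.029 max 0.038
0.092 n18 z med 0.032 max 0.040
0.096 n22 z med 0.032 max 0.040
0.100 n17 z med 0.030 max 0.039
0.104 n21 z med 0.031 max 0.039
0.108 n20 z med 0.033 max 0.040
0.112 n23 z med 0.032 max 0.045
0.116 n22 z med 0.045 max 0.047
0.120 n14 z med 0.046 max 0.049
0.124 n14 z med 0.011 max 0.014
0.128 n21 z med 0.012 max 0.014
0.132 n18 z med 0.011 max 0.015
0.136 n21 z med 0.012 max 0.014
0.140 n23 z med 0.012 max 0.046
0.144 n29 z med 0.044 max 0.050
0.148 n23 z med 0.047 max 0.050
0.152 n21 z med 0.047 max 0.049
0.156 n19 z med 0.047 max 0.050
0.160 n29 z med 0.048 max 0.069
0.164 n16 z med 0.048 max 0.066
0.168 n19 z med 0.046 max 0.050
0.172 n20 z med 0.047 max 0.050
0.176 n21 z med 0.046 max 0.052
0.180 n19 z med 0.047 max 0.049
0.184 n4 z med 0.029 max 0.046
0.188 n35 z med 0.035 max 0.041
0.192 n23 z med 0.039 max 0.042
0.196 n17 z med 0.038 max 0.042
0.200 n9 z med 0.033 max 0.038
0.204 n14 z med 0.011 max 0.014
0.208 n20 z med 0.011 max 0.014
0.212 n11 z med 0.012 max 0.014
```

```bash
python3 - <<'E'
from h import *
np.set_printoptions(precision=4,suppress=True)
X=np.array([np.cos(.2363),np.sin(.2363)]);Y=np.array([-X[1],X[0]]);o=np.array([.4832,-.0389])
for n in("top0","top3","side0","side3"):
    f=load(n);C=cloud(f);q=np.stack([(C[...,:2]-o)@X,(C[...,:2]-o)@Y,C[...,2]],-1)
    m=(abs(q[...,1]-.197)<.014)&(q[...,0]>-.06)&(q[...,0]<.16)&(q[...,2]<.11)&(q[...,2]>.0)
    p=q[m]; print(n)
    print(" ".join("%d:%.0f"%(x*1000,1000*p[(p[:,0]>=x)&(p[:,0]<x+.005)][:,2].max()) for x in np.arange(-.05,.15,.005) if ((p[:,0]>=x)&(p[:,0]<x+.005)).any()))
E
```

```text
top0
-50:2 -45:49 -40:51 -35:52 -30:51 -25:15 -20:14 -15:15 -10:44 -5:15 0:46 4:48 9:46 14:47 19:41 24:41 29:51 34:50 39:49 44:50 49:51 54:51 59:46 64:40 69:40 74:40 79:42 84:40 89:42 94:39 99:41 104:40 109:93 114:95 119:95 124:94 129:89 134:13 139:16 144:16
top3
-50:4 -45:48 -40:52 -35:51 -30:51 -25:42 -20:39 -15:40 -10:45 -5:42 0:45 4:46 9:46 14:48 19:39 24:39 29:49 34:51 39:50 44:52 49:50 54:93 59:94 64:96 69:94 74:90 79:15 84:16 89:16 94:14 99:14 104:14 109:16 114:15 119:15 124:14 129:15 134:16 139:15 144:16
side0
-50:48 -45:48 -40:48 -35:49 -30:44 -25:12 -15:11 -10:12 -5:12 0:11 4:12 9:35 14:39 19:40 24:48 29:49 34:49 39:48 44:49 49:48 54:48 64:37 69:36 74:38 79:37 84:38 89:37 94:38 99:38 104:90 109:93 114:93 119:93 124:37 129:12 134:11 139:12 144:11
side3
-50:49 -45:49 -40:48 -35:48 -30:47 -20:40 -15:39 -10:37 -5:38 0:38 4:38 9:39 14:40 24:47 29:48 34:49 39:48 44:49 49:90 54:94 59:93 64:93 69:36 74:12 79:12 84:15 89:12 94:13 99:13 104:12 109:12 114:12 119:12 124:13 129:12 134:13 139:15 144:14
```

Request:
{"api": "step_arm", "payload": {"steps": [[[0, 0, 1.0], 0, 0], [[0, 0, 1.8], 0, 0], [[0, 0, 2.2], 0, 0], [[0, 0, 2.35], 0, 0], [[0, -0.1, 2.35], 0, 0], [[0, -0.1, 2.35], 0, 0.15], [[0, -0.1, 2.35], 0, 0.15]], "squeeze": 40}}

```text
t: 6.4
tcp_pos: [0.5049, -0.1325, 0.1181]
ee_rot: [-3.141, 0.001, -2.91]
wrist_force: [-0.3, 2.1, 2.1]
finger_gap: 0.0728
```

```bash
python3 look.py 4
```

```text
6.5 [ 0.5048 -0.1324  0.1178] [-3.1412  0.0007 -2.9095] [-0.8432  2.2843  2.7574] 0.07276526790026164
```

View pics/s4.png

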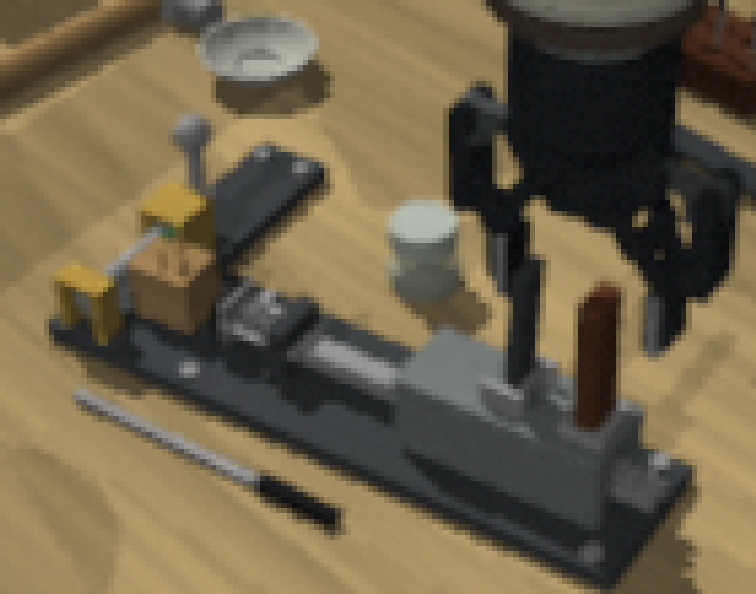

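Request:
{"api": "step_arm", "payload": {"steps": [[[0, 0, 0], 0, 0.3], [[0, 0, 0], 0, 0.4], [[0, 0, 0], 0, 0.5], [[0, 0, 0], 0, 0.5]]}}

```text
t: 7.0
tcp_pos: [0.5047, -0.1319, 0.1179]
ee_rot: [3.141, 0.001, -2.909]
wrist_force: [-2.4, 8.6, 11.0]
finger_gap: 0.0424
```

Request:
{"api": "step_arm", "payload": {"steps": [[[0, 0, 0], 0, 0.55], [[0, 0, 0], 0, 0.6], [[0, 0, 0], 0, 0.6]]}}

```text
t: 7.38
tcp_pos: [0.5044, -0.1302, 0.1182]
ee_rot: [3.138, 0.001, -2.909]
wrist_force: [-8.5, 25.2, 21.4]
finger_gap: 0.0346
```

```bash
python3 look.py 5; cat > prof.py <<'E'
import sys; from h import *
X=np.array([np.cos(.2363),np.sin(.2363)]);Y=np.array([-X[1],X[0]]);o=np.array([.4832,-.0389])
for c in("top","side"):
    f=load(c+sys.argv[1]);C=cloud(f);q=np.stack([(C[...,:2]-o)@X,(C[...,:2]-o)@Y,C[...,2]],-1)
    m=(abs(q[...,0])<.017)&(q[...,1]>.04)&(q[...,1]<.2)&(q[...,2]<.08)&(q[...,2]>0)
    p=q[m]; print(c," ".join("%d:%.0f"%(round(x*1000),1000*np.percentile(p[(p[:,1]>=x)&(p[:,1]<x+.004)][:,2],80)) for x in np.arange(.06,.2,.004) if ((p[:,1]>=x)&(p[:,1]<x+.004)).any()))
    # high-z spans (z>.042): jaw, pad, block
    h=np.sort(p[(p[:,2]>.042)&(p[:,2]<.055)][:,1]); i=np.where(np.diff(h)>.006)[0]
    a=np.r_[0,i+1];b=np.r_[i,len(h)-1]
    print("   spans",[(round(h[j]*1000,1),round(h[k]*1000,1),int(k-j+1)) for j,k in zip(a,b)])
E
python3 prof.py 4; python3 prof.py 5
```

```text
7.475 [ 0.5044 -0.1302  0.1182] [ 3.1378  0.0006 -2.9087] [-8.4221 24.9692 21.0554] 0.03423067725075634
top 60:33 64:33 68:34 72:47 76:48 80:49 84:47 88:34 92:36 96:36 100:32 104:35 108:37 112:34 116:46 120:48 124:13 128:13 132:12 136:12 140:14 144:47 148:48 152:49 156:48 160:59 164:64 168:47 172:49 176:48 180:48 184:45 188:38 192:40 196:39
   spans [(np.float64(73.9), np.float64(85.8), 68), (np.float64(115.7), np.float64(122.8), 36), (np.float64(143.8), np.float64(184.4), 178), (np.float64(191.7), np.float64(191.7), 1)]
side 60:32 64:32 68:42 72:46 76:48 80:46 84:32 88:12 92:36 96:34 100:36 104:35 108:32 112:44 116:46 124:12 128:12 132:11 136:17 140:43 144:46 148:48 152:48 156:49 160:51 164:47 168:46 172:46 176:47 180:34 184:35 188:38 192:36 196:26
   spans [(np.float64(70.3), np.float64(83.3), 34), (np.float64(111.9), np.float64(119.3), 21), (np.float64(139.9), np.float64(179.7), 97)]
top 60:33 64:32 68:34 72:33 76:47 80:49 84:48 88:46 92:34 96:34 100:36 104:34 108:36 112:36 116:34 120:47 124:48 128:12 132:13 136:13 140:15 144:48 148:48 152:49 156:48 160:56 164:65 168:49 172:48 176:48 180:48 184:46 188:37 192:39 196:39
   spans [(np.float64(78.2), np.float64(89.8), 64), (np.float64(119.9), np.float64(127.1), 37), (np.float64(143.7), np.float64(184.3), 178)]
side 60:32 64:32 68:32 72:39 76:46 80:48 84:47 88:11 92:37 96:29 100:33 104:34 108:34 112:33 116:41 120:45 124:38 128:9 132:12 136:23 140:42 144:47 148:47 152:46 156:51 160:48 164:48 168:47 172:47 176:47 180:44 184:35 188:39 192:37 196:35
   spans [(np.float64(75.0), np.float64(86.3), 35), (np.float64(116.6), np.float64(124.6), 16), (np.float64(141.2), np.float64(182.6), 95)]
```

View pics/s5.png

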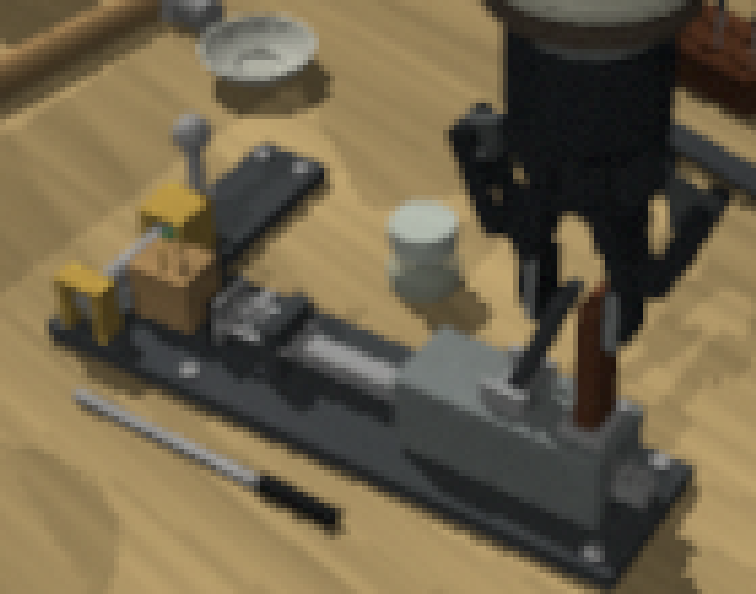

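View pics/t5.png

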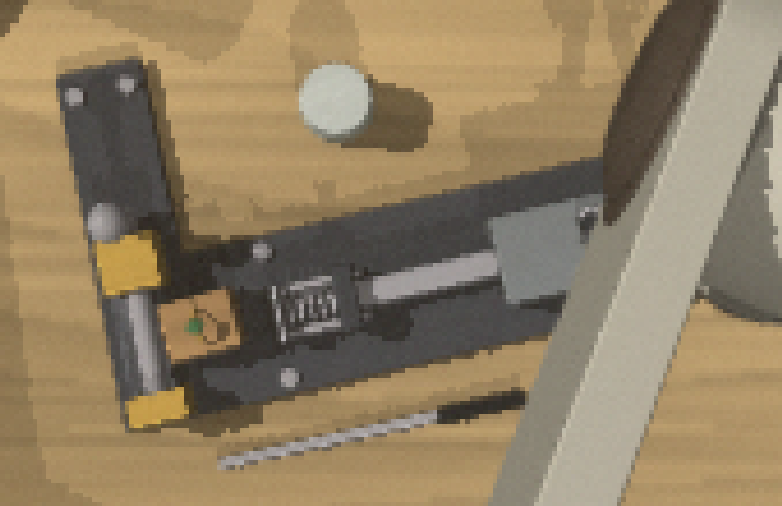

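Request:
{"api": "step_arm", "payload": {"steps": [[[0, 0, 0], 0, 0.3], [[0, 0, 0], 0, 0.08], [[0, 0, 0], 0, 0.08], [[0, 0, 0], 0, 0.08], [[0, 0, 0], 0, 0.08], [[0, 0, 0], 0, 0.3], [[0, 0, 0], 0, 0.45], [[0, 0, 0], 0, 0.53], [[0, 0, 0], 0, 0.58], [[0, 0, 0], 0, 0.6], [[0, 0, 0], 0, 0.6]]}}

```text
t: 8.85
tcp_pos: [0.5046, -0.1303, 0.1185]
ee_rot: [3.138, 0.001, -2.909]
wrist_force: [-9.0, 24.5, 23.2]
finger_gap: 0.0343
```

```bash
python3 look.py 6; python3 prof.py 6
```

```text
8.95 [ 0.5046 -0.1303  0.1185] [ 3.1382  0.0012 -2.9087] [-7.963  23.9519 22.6159] 0.0349277122079166
top 60:31 64:33 68:33 72:33 76:34 80:34 84:47 88:48 92:48 96:47 100:33 104:37 108:37 112:34 116:35 120:36 124:33 128:46 132:48 136:13 140:14 144:47 148:48 152:48 156:48 160:62 164:66 168:49 172:49 176:48 180:49 184:46 188:37 192:39 196:38
   spans [(np.float64(86.0), np.float64(98.0), 68), (np.float64(105.0), np.float64(105.0), 1), (np.float64(122.0), np.float64(134.8), 37), (np.float64(143.6), np.float64(184.2), 180), (np.float64(191.3), np.float64(191.3), 1)]
side 60:33 64:31 68:31 72:32 76:32 80:39 84:46 88:47 92:46 100:36 104:34 108:35 112:35 116:34 120:32 124:44 128:45 132:36 136:32 140:43 144:47 148:48 152:47 156:48 160:56 164:47 168:47 172:47 176:47 180:32 184:35 188:38 192:39 196:21
   spans [(np.float64(81.8), np.float64(93.8), 33), (np.float64(124.3), np.float64(180.9), 119)]
```

Request:
{"api": "step_arm", "payload": {"steps": [[[0, 0, 0], 0, 0.3], [[0, 0, 0], 0, 0.08], [[0, 0, 0], 0, 0.08], [[0, 0, 0], 0, 0.08], [[0, 0, 0], 0, 0.08], [[0, 0, 0], 0, 0.3], [[0, 0, 0], 0, 0.45], [[0, 0, 0], 0, 0.53], [[0, 0, 0], 0, 0.58], [[0, 0, 0], 0, 0.6], [[0, 0, 0], 0, 0.6]]}}

```text
t: 10.32
tcp_pos: [0.5045, -0.1303, 0.1184]
ee_rot: [3.138, 0.001, -2.909]
wrist_force: [-8.9, 25.6, 23.4]
finger_gap: 0.0348
```

Request:
{"api": "step_arm", "payload": {"steps": [[[0, 0, 0], 0, 0.3], [[0, 0, 0], 0, 0.08], [[0, 0, 0], 0, 0.08], [[0, 0, 0], 0, 0.08], [[0, 0, 0], 0, 0.08], [[0, 0, 0], 0, 0.3], [[0, 0, 0], 0, 0.45], [[0, 0, 0], 0, 0.53], [[0, 0, 0], 0, 0.58], [[0, 0, 0], 0, 0.6], [[0, 0, 0], 0, 0.6]]}}

```text
t: 11.7
tcp_pos: [0.5046, -0.1303, 0.1185]
ee_rot: [3.138, 0.001, -2.909]
wrist_force: [-9.6, 25.0, 23.9]
finger_gap: 0.0347
```

```bash
python3 look.py 7; python3 prof.py 7
```

```text
11.8 [ 0.5045 -0.1303  0.1185] [ 3.1381  0.0011 -2.9087] [-9.4501 24.0044 23.4939] 0.034970324204406045
top 60:33 64:33 68:34 72:34 76:32 80:32 84:34 88:33 92:33 96:34 100:46 104:49 108:49 112:46 116:35 120:37 124:34 128:38 132:34 136:34 140:46 144:47 148:48 152:48 156:48 160:48 164:59 168:66 172:48 176:48 180:49 184:48 188:38 192:39 196:39
   spans [(np.float64(101.8), np.float64(113.9), 69), (np.float64(141.0), np.float64(187.7), 210)]
side 60:31 64:32 68:33 72:32 76:32 80:32 84:33 88:33 92:32 96:44 100:46 104:47 108:46 112:33 116:35 120:36 124:37 128:30 132:34 136:41 140:45 144:47 148:47 152:46 156:47 160:47 164:56 168:47 172:47 176:46 180:46 184:44 188:36 192:38 196:11
   spans [(np.float64(96.5), np.float64(111.0), 38), (np.float64(137.1), np.float64(185.8), 111)]
```

View pics/t7.png

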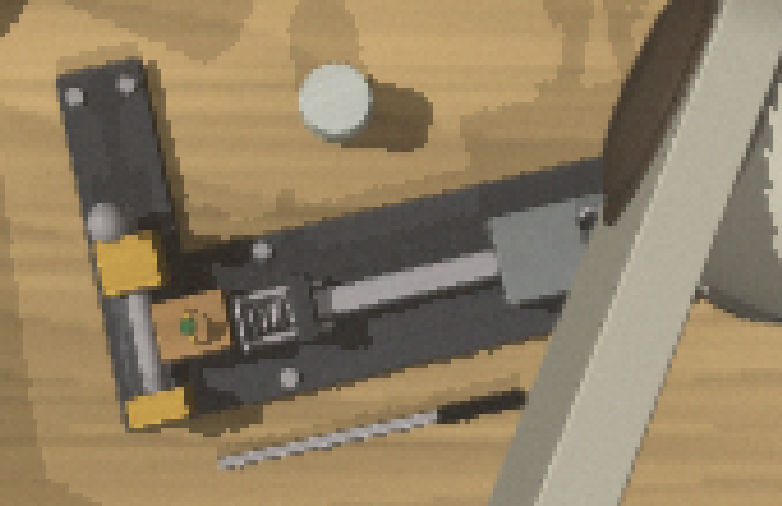

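Request:
{"api": "step_arm", "payload": {"steps": [[[0, 0, 0], 0, 0.3], [[0, 0, 0], 0, 0.08], [[0, 0, 0], 0, 0.08], [[0, 0, 0], 0, 0.08], [[0, 0, 0], 0, 0.08], [[0, 0, 0], 0, 0.2], [[0, 0, 0], 0, 0.3], [[0, 0, 0], 0, 0.35], [[0, 0, 0], 0, 0.35], [[0, 0, 0], 0, 0.35]]}}

```text
t: 13.05
tcp_pos: [0.5047, -0.1317, 0.118]
ee_rot: [3.141, 0.001, -2.909]
wrist_force: [-2.7, 10.2, 11.1]
finger_gap: 0.056
```

```bash
python3 look.py 8; python3 prof.py 8
```

```text
13.15 [ 0.5048 -0.1317  0.118 ] [ 3.1407  0.0009 -2.9092] [-2.586   9.1205 11.1481] 0.05550452825779372
top 60:34 64:32 68:32 72:33 76:32 80:34 84:32 88:33 92:33 96:34 100:35 104:49 108:48 112:48 116:45 120:35 124:35 128:38 132:32 136:36 140:46 144:48 148:49 152:48 156:48 160:49 164:50 168:65 172:49 176:48 180:48 184:47 188:38 192:40 196:39
   spans [(np.float64(105.0), np.float64(117.1), 68), (np.float64(129.8), np.float64(129.8), 1), (np.float64(141.0), np.float64(187.8), 211)]
side 60:31 64:33 68:32 72:31 76:31 80:32 84:30 88:32 92:32 96:33 100:42 104:48 108:48 112:47 116:11 120:36 124:36 128:33 132:35 136:42 140:45 144:46 148:48 152:47 156:47 160:47 164:57 168:47 172:47 176:46 180:47 184:40 188:37 192:37 196:11
   spans [(np.float64(99.9), np.float64(113.7), 37), (np.float64(136.2), np.float64(185.4), 115)]
```

Request:
{"api": "step_arm", "payload": {"steps": [[[0, 0, 0], 0, 0.2], [[0, 0, 0], 0, 0.08], [[0, 0, 0], 0, 0.08], [[0, 0, 0], 0, 0.08], [[0, 0, 0], 0, 0.08], [[0, 0, 0], 0, 0.25], [[0, 0, 0], 0, 0.35], [[0, 0, 0], 0, 0.42], [[0, 0, 0], 0, 0.47], [[0, 0, 0], 0, 0.49], [[0, 0, 0], 0, 0.49], [[0, 0, 0], 0, 0.49]]}}

```text
t: 14.65
tcp_pos: [0.5049, -0.1319, 0.1183]
ee_rot: [3.141, 0.001, -2.909]
wrist_force: [-3.8, 10.4, 12.5]
finger_gap: 0.0438
```

```bash
python3 look.py 9; python3 prof.py 9
```

```text
14.75 [ 0.5049 -0.1319  0.1183] [ 3.1412  0.0012 -2.9092] [-2.2014 10.3187 12.1669] 0.04336599649736866
top 60:32 64:34 68:33 72:34 76:34 80:34 84:32 88:32 92:34 96:34 100:35 104:34 108:49 112:48 116:49 120:38 124:37 128:36 132:35 136:34 140:46 144:47 148:49 152:48 156:49 160:48 164:58 168:66 172:49 176:48 180:49 184:48 188:37 192:39 196:38
   spans [(np.float64(108.3), np.float64(120.1), 66), (np.float64(130.2), np.float64(130.2), 1), (np.float64(141.3), np.float64(187.7), 210)]
side 60:33 64:32 68:31 72:32 76:31 80:32 84:31 88:32 92:33 96:34 100:33 104:44 108:49 112:47 116:47 120:36 124:38 128:33 132:34 136:42 140:46 144:48 148:47 152:47 156:46 160:48 164:56 168:47 172:47 176:48 180:47 184:36 188:39 192:37 196:21
   spans [(np.float64(103.6), np.float64(116.4), 34), (np.float64(137.4), np.float64(185.9), 115)]
```

View pics/t9.png

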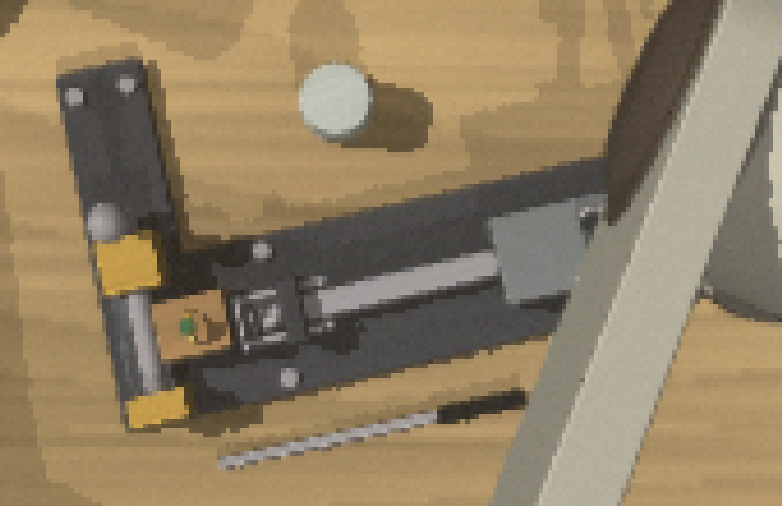

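View pics/s9.png

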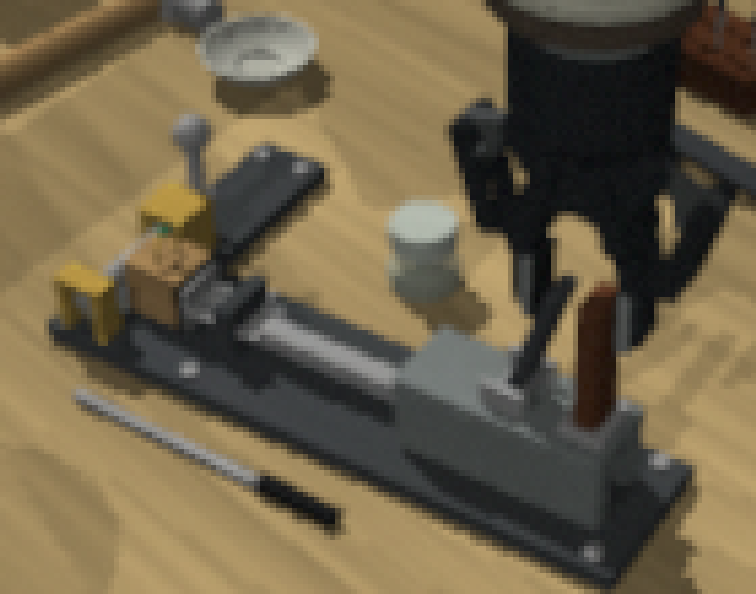

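Request:
{"api": "step_arm", "payload": {"steps": [[[0, 0, 0], 0, 0.52], [[0, 0, 0], 0, 0.54], [[0, 0, 0], 0, 0.55], [[0, 0, 0], 0, 0.55], [[0, 0, 0], 0, 0.55]]}}

```text
t: 15.38
tcp_pos: [0.5049, -0.1318, 0.1183]
ee_rot: [3.141, 0.001, -2.909]
wrist_force: [-3.1, 11.9, 12.4]
finger_gap: 0.0388
```

```bash
python3 look.py 10; python3 prof.py 10
```

```text
15.475 [ 0.5049 -0.1318  0.1183] [ 3.1411  0.0012 -2.9092] [-3.2941 11.4375 13.4016] 0.038577055894967044
top 60:33 64:33 68:31 72:33 76:32 80:32 84:33 88:32 92:33 96:34 100:34 104:34 108:46 112:49 116:48 120:46 124:35 128:36 132:32 136:36 140:45 144:47 148:48 152:48 156:47 160:49 164:51 168:64 172:48 176:48 180:49 184:48 188:37 192:40 196:39
   spans [(np.float64(109.4), np.float64(121.4), 68), (np.float64(141.2), np.float64(187.9), 210), (np.float64(193.9), np.float64(194.6), 2)]
side 60:32 64:32 68:34 72:32 76:31 80:32 84:32 88:31 92:33 96:33 100:33 104:43 108:46 112:48 116:47 124:35 128:35 132:33 136:42 140:45 144:48 148:48 152:47 156:46 160:47 164:59 168:47 172:47 176:47 180:47 184:42 188:33 192:38 196:35
   spans [(np.float64(106.0), np.float64(118.2), 36), (np.float64(136.9), np.float64(184.3), 114)]
```

Request:
{"api": "step_arm", "payload": {"steps": [[[0, 0, 0], 0, 0.57], [[0, 0, 0], 0, 0.59], [[0, 0, 0], 0, 0.6], [[0, 0, 0], 0, 0.6], [[0, 0, 0], 0, 0.6]]}}

```text
t: 16.1
tcp_pos: [0.5046, -0.1304, 0.1186]
ee_rot: [3.138, 0.001, -2.909]
wrist_force: [-8.5, 24.3, 23.7]
finger_gap: 0.0345
```

```bash
python3 look.py 11; python3 prof.py 11;python3 look.py 12; python3 prof.py 12
```

```text
16.2 [ 0.5046 -0.1303  0.1186] [ 3.1383  0.0012 -2.9087] [-8.3872 24.0108 23.4195] 0.03470388536285708
top 60:33 64:34 68:33 72:33 76:33 80:34 84:33 88:32 92:34 96:35 100:34 104:33 108:48 112:49 116:49 120:45 124:37 128:38 132:33 136:34 140:46 144:48 148:48 152:48 156:49 160:48 164:51 168:64 172:48 176:48 180:48 184:49 188:38 192:39 196:38
   spans [(np.float64(109.4), np.float64(124.4), 70), (np.float64(141.3), np.float64(192.2), 211)]
side 60:31 64:31 68:32 72:32 76:31 80:32 84:31 88:33 92:33 96:34 100:32 104:41 108:48 112:48 116:47 120:32 124:34 128:36 132:33 136:42 140:45 144:45 148:47 152:47 156:47 160:46 164:57 168:47 172:47 176:47 180:46 184:41 188:38 192:37 196:35
   spans [(np.float64(104.6), np.float64(118.8), 35), (np.float64(136.5), np.float64(185.6), 114)]
16.3 [ 0.5046 -0.1303  0.1186] [ 3.1383  0.0012 -2.9088] [-9.1023 24.5925 22.9823] 0.034164214751296884
top 60:33 64:34 68:33 72:35 76:34 80:32 84:33 88:33 92:34 96:34 100:33 104:33 108:47 112:49 116:48 120:47 124:36 128:37 132:34 136:36 140:46 144:47 148:49 152:48 156:48 160:49 164:50 168:65 172:48 176:48 180:49 184:49 188:37 192:39 196:39
   spans [(np.float64(109.3), np.float64(121.5), 67), (np.float64(141.1), np.float64(187.9), 210)]
side 60:33 64:32 68:33 72:34 76:29 80:32 84:32 88:32 92:32 96:32 100:32 104:43 108:48 112:48 116:47 120:44 124:37 128:35 132:34 136:41 140:45 144:46 148:47 152:47 156:46 160:48 164:53 168:47 172:47 176:47 180:47 184:41 188:39 192:37 196:36
   spans [(np.float64(105.4), np.float64(120.2), 37), (np.float64(138.1), np.float64(185.0), 112)]
```

View pics/t12.png

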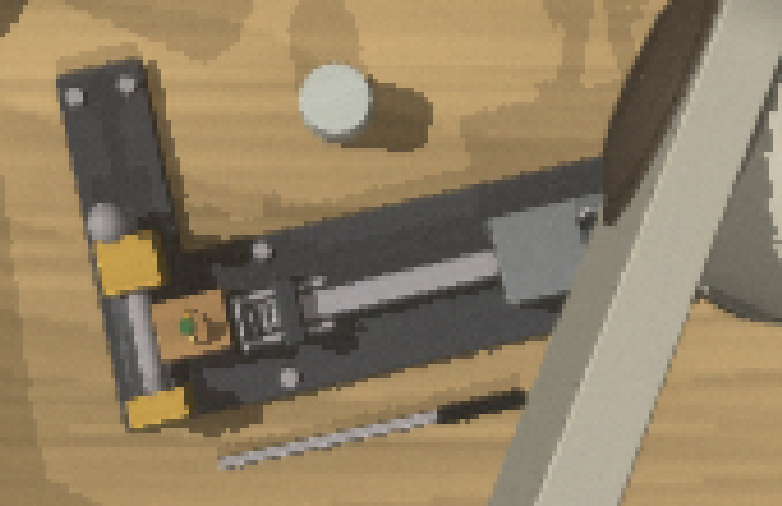

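Request:
{"api": "step_arm", "payload": {"steps": [[[0, 0, 0], 0, 0.3], [[0, 0, 0], 0, 0.08], [[0, 0, 0], 0, 0.08], [[0, 0, 0], 0, 0.08], [[0, 0, 0], 0, 0.08], [[0, 0, 0], 0, 0.18], [[0, 0, 0], 0, 0.25], [[0, 0, 0], 0, 0.29], [[0, 0, 0], 0, 0.29], [[0, 0, 0], 0, 0.29]]}}

```text
t: 17.55
tcp_pos: [0.5046, -0.1315, 0.1179]
ee_rot: [3.14, 0.001, -2.909]
wrist_force: [-3.2, 12.6, 13.0]
finger_gap: 0.0606
```

```bash
python3 look.py 13; python3 prof.py 13;python3 look.py 14; python3 prof.py 14
```

```text
17.65 [ 0.5047 -0.1315  0.1179] [ 3.1401  0.0007 -2.9092] [-4.2907 11.6304 12.7083] 0.06047010125400303
top 60:33 64:32 68:34 72:32 76:33 80:34 84:32 88:33 92:32 96:34 100:34 104:34 108:44 112:49 116:49 120:48 124:35 128:37 132:34 136:35 140:45 144:47 148:49 152:49 156:48 160:48 164:61 168:66 172:49 176:48 180:48 184:48 188:38 192:39 196:38
   spans [(np.float64(111.1), np.float64(122.7), 67), (np.float64(141.0), np.float64(188.0), 207)]
side 60:31 64:32 68:30 72:33 76:32 80:32 84:32 88:33 92:32 96:33 100:32 104:40 108:46 112:48 116:47 124:37 128:35 132:35 136:44 140:45 144:47 148:47 152:47 156:46 160:47 164:56 168:46 172:46 176:46 180:46 184:31 188:36 192:37 196:35
   spans [(np.float64(107.4), np.float64(119.1), 34), (np.float64(136.9), np.float64(183.8), 115)]
17.75 [ 0.5046 -0.1315  0.1179] [ 3.1401  0.0006 -2.9092] [-3.4614 11.7652 13.7506] 0.060863402828605355
top 60:34 64:33 68:32 72:32 76:33 80:33 84:34 88:32 92:34 96:35 100:35 104:34 108:45 112:48 116:49 120:48 124:37 128:38 132:33 136:36 140:45 144:47 148:48 152:48 156:49 160:48 164:52 168:65 172:48 176:49 180:48 184:47 188:37 192:40 196:38
   spans [(np.float64(111.0), np.float64(122.9), 67), (np.float64(141.3), np.float64(187.8), 210)]
side 60:32 64:33 68:32 72:32 76:33 80:31 84:32 88:32 92:33 96:32 100:32 104:37 108:45 112:47 116:48 124:38 128:35 132:34 136:42 140:45 144:48 148:47 152:47 156:47 160:48 164:59 168:46 172:47 176:47 180:46 184:44 188:37 192:38 196:26
   spans [(np.float64(107.5), np.float64(119.3), 33), (np.float64(138.0), np.float64(185.6), 110)]
```

Request:
{"api": "step_arm", "payload": {"steps": [[[0, 0, 0], 0, 0.3], [[0, 0, 0], 0, 0.31], [[0, 0, 0], 0, 0.31], [[0, 0, 0], 0, 0.31], [[0, 0, 0], 0, 0.31], [[0, 0, 0], 0, 0.31]]}}

```text
t: 18.5
tcp_pos: [0.5047, -0.1315, 0.1179]
ee_rot: [3.14, 0.001, -2.909]
wrist_force: [-4.3, 12.0, 12.5]
finger_gap: 0.0592
```

```bash
python3 look.py 15; python3 prof.py 15;python3 look.py 16; python3 prof.py 16 | grep span
```

```text
18.6 [ 0.5047 -0.1315  0.1179] [ 3.14    0.0007 -2.9092] [-3.8055 12.9859 12.6406] 0.05888580285331065
top 60:33 64:33 68:33 72:33 76:32 80:32 84:31 88:32 92:34 96:34 100:33 104:34 108:39 112:49 116:48 120:48 124:38 128:37 132:34 136:35 140:45 144:47 148:48 152:49 156:48 160:48 164:59 168:64 172:48 176:48 180:48 184:48 188:38 192:40 196:38
   spans [(np.float64(111.4), np.float64(123.3), 68), (np.float64(129.3), np.float64(129.3), 1), (np.float64(141.2), np.float64(188.0), 209)]
side 60:32 64:33 68:27 72:31 76:33 80:32 84:32 88:32 92:33 96:33 100:32 104:33 108:45 112:48 116:48 124:38 128:32 132:35 136:43 140:46 144:47 148:47 152:46 156:47 160:47 164:55 168:47 172:47 176:46 180:47 184:35 188:38 192:38 196:11
   spans [(np.float64(107.8), np.float64(118.7), 34), (np.float64(136.1), np.float64(183.3), 113)]
18.7 [ 0.5047 -0.1315  0.118 ] [ 3.14    0.0008 -2.9092] [-3.7954 12.8518 12.8655] 0.05900635432853405
   spans [(np.float64(111.4), np.float64(123.3), 68), (np.float64(141.0), np.float64(192.7), 210)]
   spans [(np.float64(107.2), np.float64(120.2), 33), (np.float64(137.0), np.float64(186.5), 107)]
```

View pics/s16.png

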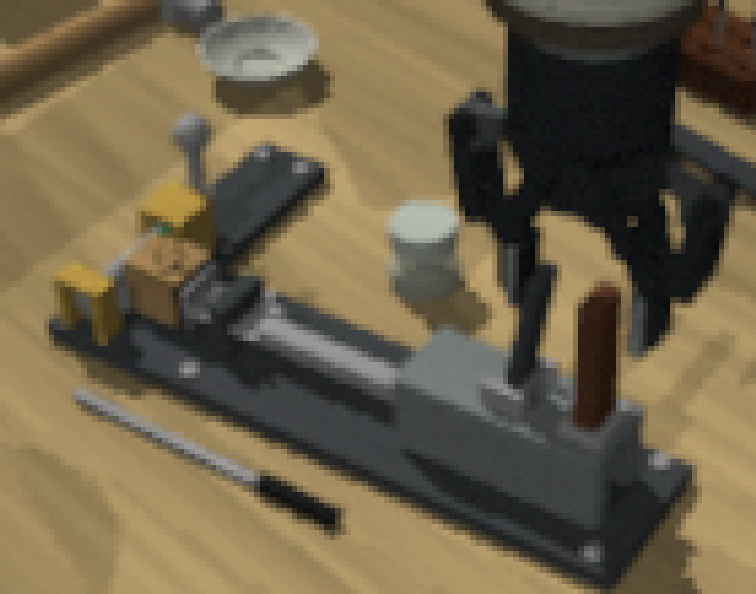

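```bash
python3 - <<'E'
from bench import manip
print(manip.hand_in()); o=manip.observe(); print(o["t"],o["finger_gap"],o["wrist_force"])
E
```

```text
the job is handed in; nothing more can be done
None
the job is handed in; nothing more can be done
```

The bolt is home, the block is gripped against it, and I handed the job in at about 18.7 s with the trigger still held partly squeezed. No verdict was reported.

- **Bolt:** I pushed the knob along clamp -x with closed fingers until it hit the hard stop, where the force rose sharply from sliding level to about 45 N. Both cameras showed the knob had moved 55 mm. The tip had started about 11 mm in, which makes up the 66 mm travel. The tip itself cannot be seen inside the keeper.
- **Pumping:** I made four full squeezes, then one partial, one up to the trigger's stop, and a last partial one that I am holding. The block came up against the bolt and did not move after that.
- **Grip:** The last checks put the pad at about 12.2 mm pressed in, roughly 6 N, or about 41% of its travel. That comes from the top camera's depth readings, good to about 0.5 mm. The side camera was noisier, and its edges lay about 3 to 5 mm off the top camera's.
- **Final hold:** The trigger is at about 0.15 rad by estimate, with about 13 N on it along the clamp's y. The fingers press only on the trigger's front; the rear finger does not touch the post.
- **Did not go as expected:** The squeeze after the first partial one moved the jaw only about 4.4 mm instead of 8. That left the pad at about 10.3 mm, so I added the last partial squeeze.
- **Other tools:** The tools visible in the last pictures looked unmoved.

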